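# Reload the tape dispenser with three rolls

### The job

Reload the tape dispenser: lift its empty spindle out by the square grip, thread it gently through all three rolls of tape standing in the tray, and square the stack up by pressing it between the spindle's flange and the tray's end stop for a moment with about 10 N, no gaps left; more than 20 N anywhere on a roll crushes it. Then lift the stack off the tray on the spindle and lower it into the dispenser so that the spindle rests home in both notches with the three rolls hanging between the cheeks, and let go. Carry the rolls only on the spindle, keep the gripper off them, and leave the other things on the table alone.

Things in the scene. Friction and masses are not known exactly. Their poses are not given: they have to be found in the camera images.
- spindle_grip (a point): middle of the black square grip (18 x 18 mm) of the loose spindle, on its axis; x runs level along the spindle to its plain tip. One rigid piece, 190 mm long, about 160 g. Along x from here, mm: grip -32 to 38, neck of 14 mm diameter 38 to 52, flange of 36 mm diameter 52 to 56, smooth aluminium barrel of 22 mm diameter 56 to 158
- spindle_tip (a point): centre of the spindle's plain tip, 158 mm along x from the middle of the grip, same axes. The barrel's last 6 mm taper from 22 to 16 mm diameter; it slides easily in the bores but a core can bind on it when the barrel weighs on a roll or goes in askew
- spindle: the same spindle; origin and axes as spindle_grip. At the start it lies in the dispenser's two notches with its grip outside, the grip's faces level and upright
- dispenser: bench tape dispenser: dark heavy base 116 x 150 x 14 mm, two upright steel cheeks 5 mm thick and 84 mm high, toothed cutter bar on the +y side; fixed. Origin on the table under the spindle's axis, x along that axis from the grip's side to the tip's side, z up. Spindle home: axis level 62 mm above the table, middle of the grip at x = -94 mm (4 mm play either way), tip at x = 64 mm
- notch_near (a point): centre of the neck's seat in the dispenser's first cheek (x = -49 mm of the dispenser): with the spindle home its axis passes here, grip outside, flange inside. Open-topped notch, 17 mm wide, flared by 10 mm either side over the cheek's top 10 mm. Same axes as the dispenser
- notch_far (a point): centre of the barrel's seat in the dispenser's second cheek (x = 50 mm of the dispenser); open-topped notch, 25 mm wide, flared likewise. The cheeks stand 94 mm apart inside; the rolls hang between them. Same axes as the dispenser
- tray: grey sheet-metal roll tray, 128 x 66 mm, side walls 26 mm high, with a V-shaped bed (36 degree faces); fixed. Origin on the table under the V; x along the V in the direction of threading, z up. Rolls at rest have their bores along x at y = 0; bore middle above the table: 44 mm large, 41.5 mm medium, 39 mm small roll
- tray_mouth (a point): bottom of the V, 6 mm above the table, at the tray's open end (x = -44 mm of the tray), where the spindle comes in; same axes. Beyond the rolls a forked sprung end stop (prongs 32 mm apart, 58 mm high; the spindle passes between) is clamped across the bed, face 100 to 114 mm from here: its place is not measured, the last roll stands 3 to 22 mm short of it. It is firm: 1 mm per 12 N
- roll_large_mid (a point): middle of the bore of the largest of three rolls of paper tape: 62 mm diameter, 24 mm wide, bore 26 mm through a cardboard core, 40 to 80 g; x along the bore. Stands loose on edge in the tray's V, bore along the tray's x; the rolls stand in any order, 2 to 13 mm apart. It slides, lifts and tips when pushed
- roll_medium_mid (a point): middle of the bore of the middle-sized of three rolls of paper tape: 58 mm diameter, 24 mm wide, bore 26 mm through a cardboard core, 40 to 80 g; x along the bore. Stands loose on edge in the tray's V, bore along the tray's x; the rolls stand in any order, 2 to 13 mm apart. It slides, lifts and tips when pushed
- roll_small_mid (a point): middle of the bore of the smallest of three rolls of paper tape: 54 mm diameter, 24 mm wide, bore 26 mm through a cardboard core, 40 to 80 g; x along the bore. Stands loose on edge in the tray's V, bore along the tray's x; the rolls stand in any order, 2 to 13 mm apart. It slides, lifts and tips when pushed
- roll_large: the same roll as roll_large_mid; same origin and axes
- roll_medium: the same roll as roll_medium_mid; same origin and axes
- roll_small: the same roll as roll_small_mid; same origin and axes
- mint_tin: bystander: flat round tin, 70 mm diameter, 22 mm high; origin under its centre
- phone: bystander: phone lying flat, 147 x 71 x 8 mm; origin under its centre
- scissors: bystander: scissors lying flat, about 165 mm long, 10 mm high; origin on the table under the pivot
- packing_tape: bystander: big roll of packing tape lying flat, 112 mm diameter, 48 mm high, not part of the job; origin under its centre
- glasses_case: bystander: brown glasses case, 160 x 62 x 42 mm; origin under its centre
- marker_cup: bystander: cup of marker pens, 76 mm diameter, 135 mm high with the pens; origin under its centre

How it is judged:
By the outcome, as a careful person would: the job done as asked, in the order asked, and still so for the second after the job is handed in, with the robot touching nothing.
It also fails if it takes over 72 s, if anything falls off the work surface, if the arm or the gripper's body presses on something with over 40 N, if the wrist force passes 120 N, or if a joint passes its speed limit or range.

### The arm

A 6-joint arm with a two-finger parallel gripper is mounted at the origin on the work surface. World frame = base frame: x ahead of the robot, y to its left, z up, the work surface at z = 0. Lengths are in mm, angles in rad, forces in N, time in s.
With the tool pointing down it reaches from about 300 to 875 mm from the base axis. Payload 6.4 kg.
Tool frame: the origin (TCP) lies at the very end of the fingers, on their centre line; the grasp point (between the pads) lies 19 mm behind it; z points along the fingers, y is the line along which they close (so a half turn about z gives the same grasp; the last joint's range is limited). The gripper opens to 85 mm and grips with 20 to 120 N. Pads are 22 mm wide; open, the fingers measure 114 mm over their backs; the gripper's body (76 mm by 85 mm) begins 54 mm behind the grasp point. The pads swing forward as they close: fully open they stand 13 mm farther back than shut.
Start: joints at [1.077, 0.181, 1.607, -0, 1.354, -0.206], TCP at [163.198, 551.369, 231.288] pointing down, gripper open.
Joint ranges: [-2.99, 2.99], [-0.89, 2.07], [0.3, 2.58], [-1.14, 4.28], [0, 2.63], [-3.12, 3.12]. Speed limits (rad/s): [2.57, 2.57, 3.01, 3.14, 3.14, 3.14].

### API

Orientations are given as a unit quaternion [w, x, y, z].
In Python, from workcell import env, hand, inverse_kinematics, sensors, capture, ticket gives the robot as it stands. The module is installed in compiled form; this text tells all that it offers. Calls block until the motion is done:
- env.reach(position, orientation): joint-space move of the TCP to a pose.
- env.movel(position, frame=None, rate=150, threshold=None): straight line of the TCP; frame=None keeps the orientation; rate is the mean speed in mm/s. With threshold (N) it stops when the force on the tool has changed by that much, and returns True; else False.
- env.set_joints(angles): joint-space move.
- hand.set_gripper(opening, effort=None): finger opening in mm; effort is the grip in N (None keeps the last); returns when the fingers have stopped.
- env.sleep(seconds).
- inverse_kinematics(position, orientation): joint angles nearest the present ones, or None.
- sensors.read_state(): the state.
- capture(name): name is "side" or "top" or "wrist"; returns a dict with "image" (480x640x3 uint8, red, green, blue), "depth" (480x640 float32, mm along the optical axis (not along the pixel's ray), 0 where there is no reading), "intrinsics" (3x3 intrinsics, pixels), "origin" and "orientation" of the camera in the world. Camera axes: x right, y up, looking along -z (the intrinsics and any distortion apply to the point x, -y, -z); pixel columns grow to the right and rows downward; lengths in mm; the calibration is good to about 2 mm. The wrist camera is an equidistant fisheye: a pixel r from the principal point sees the ray r / f radians off the axis. A picture is of the moment at which its call begins.
A pose or a line that the arm cannot do raises env.IKError and nothing moves.
- ticket.job_done(): hands the job in; it is judged then, once.
The state is a dict: "time": time; "joint_pos": joint angles; "dq": joint speeds; "joint_efforts": joint torques, N m; "eef_pos": TCP position; "tool_rot": TCP orientation; "force": force on the tool from outside, world axes, zero at the start; "torque": the same for the moment, N m; "finger_gap": finger opening in mm; "grasp_force": force on a finger pad.
Only numpy, scipy, OpenCV 4.12 (cv2) and the standard library are available. Lean on these libraries where they do the work, as an engineer would, in place of code of your own. Each camera call takes 0.05 s, during which the arm holds its last target. There are 200 camera calls.

## Working session

There is one attempt and no reset: what is moved stays moved. The work goes in short steps, each a Python script; the robot and the scene stay as the last script left them, time stands still between calls to the robot, and variables do not carry over. Pictures are saved under pics/ and viewed, at most 10 in all, crops included, and the job is handed in when it is done.

```bash
mkdir -p pics
cat > h.py <<'E'
import numpy as np, cv2
from scipy.spatial.transform import Rotation as R
from workcell import env, hand, inverse_kinematics, sensors, capture, ticket
def rot(q): return R.from_quat([q[1],q[2],q[3],q[0]]).as_matrix()
def cloud(c):
    K=c["intrinsics"]; d=c["depth"]; v,u=np.mgrid[0:480,0:640]
    p=np.stack([(u-K[0,2])/K[0,0]*d,-(v-K[1,2])/K[1,1]*d,-d],-1)
    return p@rot(c["orientation"]).T+np.array(c["origin"])
E
python3 - <<'E'
from h import *
import pickle
for n in("top","side"):
    c=capture(n); pickle.dump({k:np.array(v) for k,v in c.items()},open(n+"0.pkl","wb"))
    cv2.imwrite(f"pics/{n}0.png",c["image"][:,:,::-1]); print(n,np.array(c["origin"]),rot(c["orientation"]).round(3).tolist(),np.array(c["intrinsics"]).tolist(),[k for k in c])
s=sensors.read_state(); print(s)
E
```

```text
top [ 484.22628486  -37.91185419 1026.05781528] [[0.028, 0.996, -0.086], [-1.0, 0.029, 0.001], [0.004, 0.086, 0.996]] [[485.0310312306969, 0.0, 323.1662143667465], [0.0, 485.0310312306969, 241.19946503094297], [0.0, 0.0, 1.0]] ['image', 'depth', 'intrinsics', 'origin', 'orientation']
side [  10.9791828  -702.62249967  772.55955026] [[0.779, 0.395, -0.487], [-0.627, 0.506, -0.593], [0.012, 0.767, 0.642]] [[586.0610822009179, 0.0, 323.55864411055893], [0.0, 586.0610822009179, 230.44303300247944], [0.0, 0.0, 1.0]] ['image', 'depth', 'intrinsics', 'origin', 'orientation']
{'time': 0.1, 'joint_pos': array([ 1.07671749e+00,  1.81484164e-01,  1.60789951e+00, -1.41982271e-06,
        1.35378791e+00, -2.06328484e-01]), 'dq': array([-0.00171124, -0.00156134, -0.00296716, -0.0009818 ,  0.00227834,
       -0.00035675]), 'joint_efforts': array([ 3.60496897e-04, -4.45874691e+01, -3.52235162e+01, -4.19341486e-04,
        4.26045022e-03,  1.20770837e-04]), 'eef_pos': array([162.94467147, 550.91843512, 230.46855319]), 'tool_rot': array([-2.70204818e-04,  1.43379122e-01,  9.89667522e-01, -7.41781912e-04]), 'force': array([-0.95755747, -0.37563895,  0.19963162]), 'torque': array([-0.03042878,  0.00392437, -0.01976289]), 'grasp_force': 0.0, 'finger_gap': 85.59297243260949}
```

View pics/top0.png

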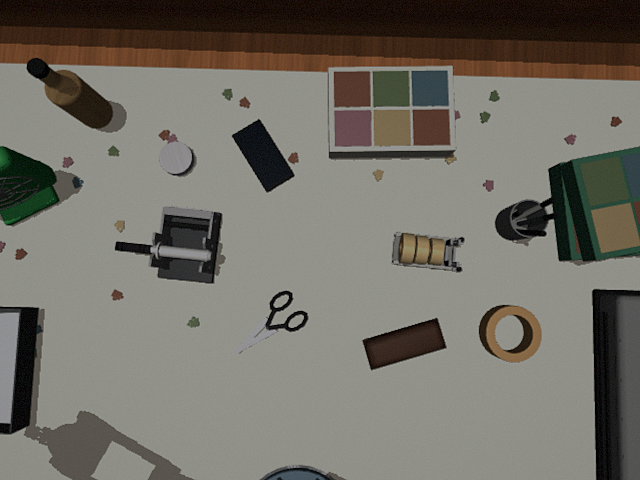

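View pics/side0.png

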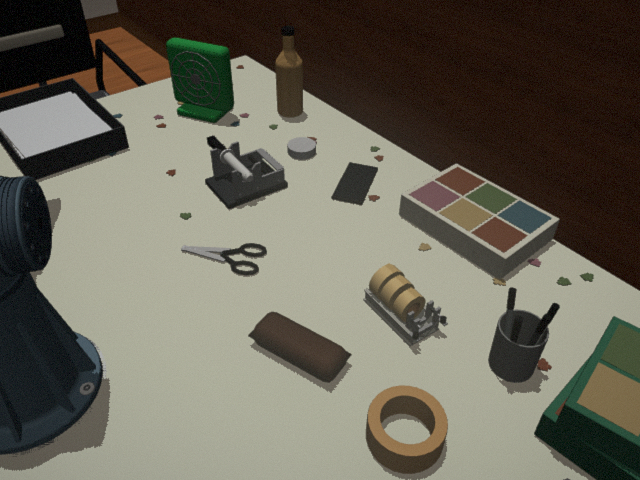

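The top view shows the dispenser with the spindle, its grip at (115–150, 247) and tip at (210, 256). The tray is at (393–463, 232–270), with three rolls at x 395–447 and the end stop on the right at about 460. The side view agrees. Next I'll measure from the depth data.

Run:
```python
from h import *
import pickle
def axis(P):
    m=P[:,:2].mean(0); w,v=np.linalg.eigh(np.cov((P[:,:2]-m).T)); d=v[:,1]; d=d*np.sign(-d[1]); s=(P[:,:2]-m)@d
    return m,d,s.min(),s.max(),np.sqrt(w[0])
for n in("top","side"):
    c=pickle.load(open(n+"0.pkl","rb")); P=cloud(c); im=c["image"].astype(int); X,Y,Z=P[...,0],P[...,1],P[...,2]; ok=c["depth"]>0
    t=ok&(abs(X-450)<60)&(abs(Y-50)<40); print(n,"table z",np.median(Z[t]),Z[t].std())
    hsv=cv2.cvtColor(c["image"],cv2.COLOR_RGB2HSV)
    D=ok&(abs(X-480)<90)&(Y>170)&(Y<440)&(Z>20)
    print("disp n",D.sum())
    # spindle grip: dark, outside
    g=D&(Y>330)&(Z>50)&(Z<85); 
    if g.sum()>10:
        p=P[g]; m,d,a,b,w=axis(p); print("grip",m,d,a,b,w,np.percentile(p[:,2],[5,50,95]), p[:,1].min(),p[:,1].max())
    b_=D&(Y>200)&(Y<345)&(hsv[...,2]>130)&(hsv[...,1]<60)&(Z>55)&(Z<90)
    print("bright n",b_.sum(), P[b_].min(0),P[b_].max(0))
    Rm=ok&(abs(X-480)<90)&(Y<-120)&(Y>-300)&(hsv[...,1]>60)&(hsv[...,0]<30)&(Z>25)&(Z<90)
    p=P[Rm]; m,d,a,b,w=axis(p); print("rolls",Rm.sum(),m,d,a,b,w,np.percentile(p[:,2],[5,50,95,99]))
    # height profile along Y
    s=(p[:,:2]-m)@d
    for k in np.arange(-45,46,3):
        q=p[abs(s-k)<1.5]
        if len(q)>3: print(int(k),len(q),np.percentile(q[:,2],95).round(1),end=" | ")
    print()
    T=ok&(abs(X-480)<70)&(Y<-120)&(Y>-300)&(Z>8)&~Rm; print("tray",P[T].min(0),P[T].max(0))
```

```text
top table z 0.7026414225490498 3.877789699611106
disp n 1524
grip [544.24671155 350.7123102 ] [-0.08008767 -0.99678782] -21.81619280854669 20.46525650914348 5.3054894828640835 [66.84375237 70.45667337 72.96145387] 330.152452801738 372.65260185933676
bright n 337 [526.39160628 200.14332333  64.70318347] [549.26997183 301.14913274  83.94605044]
rolls 1279 [ 506.87112331 -237.62532395] [-0.99721951 -0.07452011] -65.66333736987282 119.11419639751458 24.854251782180977 [29.5592288  60.34487029 74.6736186  76.71649946]
-45 67 74.1 | -42 71 73.6 | -39 66 72.6 | -36 69 70.0 | -33 70 67.8 | -30 70 65.3 | -27 65 61.5 | -24 43 58.3 | -21 16 51.6 | 
tray [ 410.26707315 -299.91352146    9.79541428] [ 549.46238238 -184.10615651   62.60120311]
side table z 1.3080014106482736 3.8856418617720307
disp n 1589
grip [543.38357313 350.79608092] [-0.09887269 -0.99510009] -20.16460438254683 21.206703039890876 5.57974866269307 [55.60735404 69.88454434 73.25158655] 330.0694936426015 371.3469021040647
bright n 177 [514.66953612 200.02307944  67.1944519 ] [568.56575405 298.72395611  84.36855757]
rolls 1846 [ 523.33837724 -244.85094592] [-0.99442012 -0.10549226] -50.51308574577713 136.21732425805553 24.91200749074082 [33.14059315 58.09378923 74.37234348 76.56891319]
-45 51 77.5 | -42 103 76.3 | -39 96 75.7 | -36 96 75.4 | -33 84 75.3 | -30 70 74.8 | -27 101 73.7 | -24 104 71.2 | -21 104 69.2 | -18 120 66.9 | -15 153 65.2 | -12 179 61.6 | -9 150 58.0 | -6 91 54.1 | -3 27 50.2 | 
tray [ 410.0809804  -299.77340762    8.09654711] [ 549.38473005 -184.45276005   71.42943195]
```

```bash
cat >> h.py <<'E'
def quat(d,tilt=0.,flip=1):
    """tool down, x-axis along/against level dir d; tilt>0 raises the spindle tip"""
    d=np.array([d[0],d[1],0.])/np.hypot(d[0],d[1]); z=np.array([0,0,-1.]); x=flip*d; y=np.cross(z,x)
    M=np.stack([x,y,z],1); M=R.from_rotvec(tilt*np.cross(d,[0,0,1])).as_matrix()@M
    q=R.from_matrix(M).as_quat(); return np.array([q[3],q[0],q[1],q[2]])
def ray(c,u,v):
    """unit ray of fisheye wrist pixel(s), world"""
    K=c["intrinsics"]; a=(np.asarray(u)-K[0,2])/K[0,0]; b=(np.asarray(v)-K[1,2])/K[1,1]; r=np.hypot(a,b)+1e-12
    p=np.stack([np.sin(r)*a/r,-np.sin(r)*b/r,-np.cos(r)],-1); return p@rot(c["orientation"]).T
def pix(c,P):
    p=(np.asarray(P,float)-c["origin"])@rot(c["orientation"]); x,y,z=p[...,0],-p[...,1],-p[...,2]
    h=np.hypot(x,y)+1e-12; t=np.arctan2(h,z); K=c["intrinsics"]; return np.stack([K[0,2]+K[0,0]*t*x/h,K[1,2]+K[1,1]*t*y/h],-1)
def onplane(c,u,v,z):
    r=ray(c,u,v); o=np.array(c["origin"]); return o+r*((z-o[2])/r[...,2])[...,None]
def save(c,n):
    import pickle; pickle.dump({k:np.array(v) for k,v in c.items()},open(n+".pkl","wb")); cv2.imwrite(f"pics/{n}.png",c["image"][:,:,::-1])
E
python3 - <<'E'
from h import *
d=[-0.09,-0.996]
for f in(1,-1):
    for p in([545,350,250],[540,-200,250]): print(f,p,np.round(inverse_kinematics(np.array(p,float),quat(d,0,f)),2))
E
```

```text
1 [545, 350, 250] [ 0.39  0.33  1.39 -0.    1.42 -2.66]
1 [540, -200, 250] [-0.56  0.17  1.58 -0.    1.39  2.67]
-1 [545, 350, 250] [ 0.39  0.33  1.39 -0.    1.42  0.48]
-1 [540, -200, 250] [-0.56  0.17  1.58 -0.    1.39 -0.47]
```

Run:
```python
from h import *
d=[-0.09,-0.996]
for n,p in(("w_disp",[542,310,250]),("w_tray",[530,-200,240])):
    env.reach(np.array(p,float),quat(d,0,-1)); env.sleep(.3); c=capture("wrist"); save(c,n)
    print(sensors.read_state()["eef_pos"],sensors.read_state()["time"],np.array(c["origin"]),rot(c["orientation"]).round(2).tolist(),np.array(c["intrinsics"])[0])
a=[cv2.resize(cv2.imread(f"pics/{n}.png"),(400,300)) for n in("w_disp","w_tray")]
cv2.imwrite("pics/pair.png",np.vstack([cv2.imread("pics/w_disp.png")[:, :],cv2.imread("pics/w_tray.png")])[::1]) if 0 else None
```

```text
[541.68911237 310.48171613 250.06134428] 2.1 [548.54865658 392.47466448 391.76659657] [[1.0, 0.08, 0.03], [-0.09, 0.94, 0.32], [-0.0, -0.32, 0.95]] [371.64829954   0.         321.43975678]
[ 530.16117332 -199.59536019  239.99737295] 4.3 [ 537.22696928 -117.63531066  381.71568898] [[1.0, 0.08, 0.03], [-0.09, 0.94, 0.32], [-0.0, -0.32, 0.95]] [371.64829954   0.         321.43975678]
```

View pics/w_disp.png

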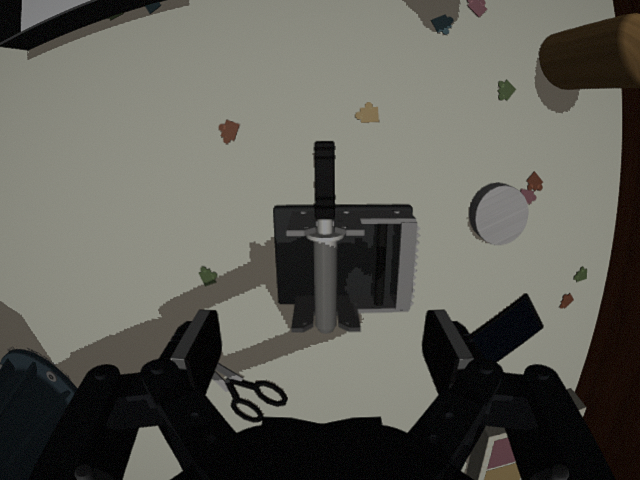

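View pics/w_tray.png

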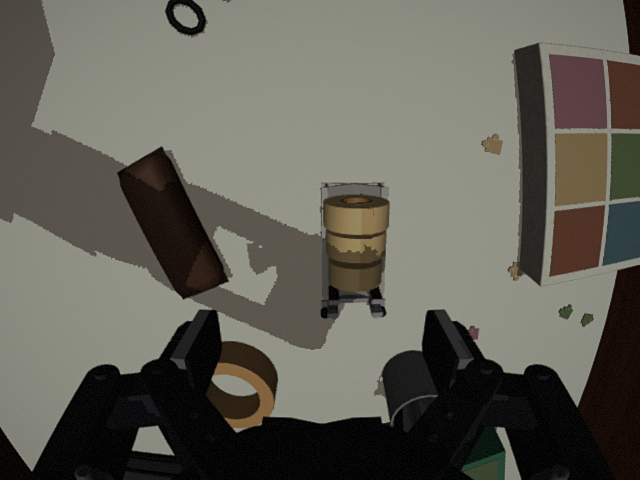

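The dispenser view shows the grip at columns 314–335, rows 141–220, and the barrel running down to its tip at (326, 332). The tray view shows the mouth edge at row 184, columns 322–384. The rolls run from row 194 to 290 in the order large, medium, small, with the stop at rows 290–318.

Run:
```python
from h import *
import pickle
L=lambda n:pickle.load(open(n+".pkl","rb"))
def line(Q):
    vx,vy,x,y=cv2.fitLine(Q[:,:2].astype(np.float32),cv2.DIST_HUBER,0,.01,.01).ravel(); d=np.array([vx,vy])*-np.sign(vy); m=np.array([x,y]); s=(Q[:,:2]-m)@d
    res=(Q[:,:2]-m)@[-d[1],d[0]]; return m,d,s.min(),s.max(),res.std()
c=L("w_disp"); g=cv2.cvtColor(c["image"],cv2.COLOR_RGB2GRAY).astype(int); hsv=cv2.cvtColor(c["image"],cv2.COLOR_RGB2HSV)
# grip
mid=[];w=[]
for v in range(146,203):
    k=np.flatnonzero(g[v,300:350]<90)+300
    if len(k)>5:
        P=onplane(c,np.array([k[0]-.5,k[-1]+.5]),np.array([v,v]),71.); mid.append(P.mean(0)); w.append(np.linalg.norm(P[0]-P[1]))
mid=np.array(mid); print("grip",line(mid),np.median(w))
col=g[130:160,324]; e=130+np.flatnonzero(col<90)[0]-.5; print("end row",e,onplane(c,324.,e,71.)," face bottom z53",onplane(c,324.,e,53.))
mid2=[];w=[]
for v in range(250,322):
    row=c["image"][v,300:352].astype(int).sum(1)/3; k=np.flatnonzero(row>85)+300; k=k[(k>308)&(k<344)]
    if len(k)>5:
        P=onplane(c,np.array([k[0]-.5,k[-1]+.5]),np.array([v,v]),62.); mid2.append(P.mean(0)); w.append(np.linalg.norm(P[0]-P[1]))
mid2=np.array(mid2); print("barrel",line(mid2),np.percentile(w,[10,50,90]))
a=np.vstack([mid,mid2]); print("all",line(a))
col=g[320:345,326]; print(col)
print("tip row->",[onplane(c,326.,r,62.+8).round(1).tolist() for r in(330.,332.)])
# tray
c=L("w_tray"); im=c["image"]; hsv=cv2.cvtColor(im,cv2.COLOR_RGB2HSV)
m=((hsv[...,1]>80)&(hsv[...,0]<30)).astype(np.uint8); m[:, :310]=0; m[:,400:]=0; m[:180]=0; m[310:]=0
m=cv2.morphologyEx(m,cv2.MORPH_CLOSE,np.ones((5,5)))
mid=[]
for v in range(196,288):
    k=np.flatnonzero(m[v]); 
    if len(k)>10:
        P=onplane(c,np.array([k[0]-.5,k[-1]+.5]),np.array([v,v]),44.); mid.append(P.mean(0))
        if v%6==0: print(v,k[0],k[-1],P.mean(0).round(1),np.linalg.norm(P[0]-P[1]).round(1))
mid=np.array(mid); print("rolls",line(mid))
g=cv2.cvtColor(im,cv2.COLOR_RGB2GRAY)
z=np.hstack([cv2.resize(im[175:325,310:400],None,fx=4,fy=4,interpolation=cv2.INTER_CUBIC),cv2.resize(L("w_disp")["image"][195:345,270:360],None,fx=4,fy=4,interpolation=cv2.INTER_CUBIC)])
z=np.clip(z.astype(float)*1.6,0,255).astype(np.uint8)
cv2.imwrite("pics/z1.png",z[:,:,::-1])
```

```text
grip (array([546.5503 , 345.22992], dtype=float32), array([-0.07461077, -0.9972127 ], dtype=float32), np.float64(-24.56659083292179), np.float64(24.926382993613164), np.float64(0.21107546330283883)) 18.002080895609733
end row 140.5 [548.89532587 374.44713466  71.        ]  face bottom z53 [548.91477941 373.43550957  53.        ]
barrel (array([540.35675, 271.16885], dtype=float32), array([-0.1076067 , -0.99419355], dtype=float32), np.float64(5.038811713526987e-06), np.float64(5.038811713526987e-06), np.float64(0.0)) [5.67373878 5.67373878 5.67373878]
all (array([547.07495, 351.82465], dtype=float32), array([-0.07647736, -0.9970713 ], dtype=float32), np.float64(-17.95119071342808), np.float64(80.93337257621218), np.float64(0.22123179032595577))
[ 82  85  83  84  82  83  83  82  85  81  81  79  79  78  86  86  84  85
  84  84  81  92 145 144 143]
tip row-> [[534.7, 188.6, 70.0], [534.5, 186.2, 70.0]]
198 329 381 [ 561.8 -192.1   44. ] 49.6
204 324 388 [ 562.4 -197.9   44. ] 61.2
210 324 388 [ 562.  -203.7   44. ] 61.4
216 324 388 [ 561.7 -209.5   44. ] 61.7
222 324 387 [ 560.8 -215.4   44. ] 61.1
228 327 386 [ 561.4 -221.4   44. ] 57.5
234 327 385 [ 560.5 -227.3   44. ] 56.8
240 326 384 [ 559.2 -233.3   44. ] 57.1
246 326 384 [ 558.8 -239.4   44. ] 57.4
252 327 384 [ 558.9 -245.7   44. ] 56.8
258 329 381 [ 558.  -251.9   44. ] 52.2
264 329 381 [ 557.7 -258.2   44. ] 52.5
270 329 380 [ 556.8 -264.6   44. ] 51.8
276 329 380 [ 556.4 -271.1   44. ] 52.2
282 329 379 [ 555.6 -277.7   44. ] 51.5
rolls (array([ 560.0681, -226.4418], dtype=float32), array([-0.08103353, -0.9967114 ], dtype=float32), np.float64(-36.21367653711492), np.float64(57.023867099130854), np.float64(0.36297612630807996))
```

View pics/z1.png

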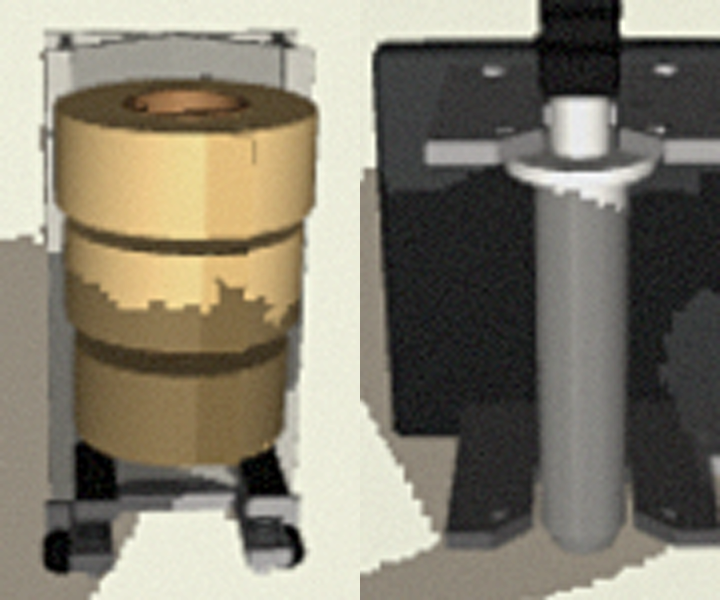

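The zoom confirms the order from the mouth: large, medium, small. Next I'll grasp the spindle and lift it.

Run:
```python
from h import *
d=np.array([-0.0765,-0.9971,0]); G=np.array([546.4,342.7,62.]); q=quat(d,0,-1)
p=G-5*d-[0,0,18]
hand.set_gripper(50,100)
env.reach(p+[0,0,90],q); env.movel(p,rate=80); env.sleep(.2)
f0=sensors.read_state()["force"]; print("pre",f0,sensors.read_state()["eef_pos"],p)
hand.set_gripper(0,100); s=sensors.read_state(); print("grip",s["finger_gap"],s["grasp_force"],s["force"]-f0,s["eef_pos"])
np.save("home.npy",s["eef_pos"])
env.movel(p+[0,0,20],rate=40); env.movel(p+[0,0,110],rate=120); env.sleep(.4)
s=sensors.read_state(); print("lift",s["finger_gap"],s["force"]-f0,s["torque"],s["eef_pos"],s["time"])
c=capture("wrist"); save(c,"w_held")
cv2.imwrite("pics/z2.png",c["image"][100:480,200:460,::-1].repeat(1,0))
```

```text
pre [-0.55541458 -0.23849499  0.26508329] [547.15524649 347.82070532  44.61052303] [546.7825 347.6855  44.    ]
grip 16.51133225552358 97.49307632446289 [-0.16285796 -0.13650731  1.62787363] [546.94336456 347.70966352  44.26296184]
lift 16.561412264161746 [ 0.76150132  0.1961081  -1.53217691] [ 0.07860591 -0.01628266  0.01713101] [546.65918167 347.6337902  153.6417447 ] 10.575
```

View pics/z2.png

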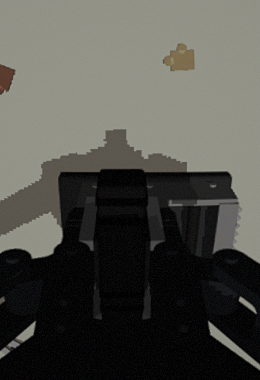

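The crop shows the grip held between the fingers, its end at about (298–347, 270–300) in the full image. The gripper hides the barrel. I'll compare the camera's lateral reading with the tool centre line and check the spindle pitch from the side and top cameras.

Run:
```python
from h import *
import pickle
c=pickle.load(open("w_held.pkl","rb")); s=sensors.read_state(); T=s["eef_pos"]; d=np.array([-0.0765,-0.9971,0]); n=np.array([.9971,-.0765,0])
g=cv2.cvtColor(c["image"],cv2.COLOR_RGB2GRAY).astype(int)
for v in(272,276,280,300,312):
    r=g[v,285:360]; 
    k=np.flatnonzero(r<30)+285; print(v,k[0],k[-1],r[::3])
gr=[]
for v in(284,290,296,302,308):
    print(v)
    for z in(T[2]+27,):
        P=onplane(c,np.array([297.5,347.5]),np.array([float(v)]*2),z); print(((P-T)@n).round(2),((P.mean(0)-T)@d).round(1))
# go to hover before tray, level, then take side/top
dt=np.array([-0.0815,-0.9967,0]); O=np.array([560.07,-226.44,0])
H=O+ (-100-163)*dt*1.0
H=O-263*dt; H[2]=110
env.reach(H,quat(dt,0,-1)); env.sleep(.4)
s=sensors.read_state(); print(s["eef_pos"],H,s["force"],s["torque"],s["time"])
for nme in("side","top"): save(capture(nme),nme+"1")
a=cv2.imread("pics/side1.png"); b=cv2.imread("pics/top1.png")
cv2.imwrite("pics/z3.png",np.hstack([cv2.resize(a[80:340,180:460],None,fx=1.4,fy=1.4),cv2.resize(b[180:310,230:480],None,fx=1.6,fy=2.8)]))
```

```text
272 285 359 [18 21 19 21 23  3  2  5  4  3  4  4  1  4  2  8 14  2  0  3 35 32 35 33
 31]
276 285 359 [10 13 13 17  8  4  1  2  4  1  3  1  1  3  8  0  8  6  9  0  2  8  5  3
  7]
280 285 359 [16 23 20 20 12  9  0  2  1  1  5 11  2  3  0  1 10  7  3  0  0 14 15 20
 17]
300 295 359 [30 45 43 42  0  3  5  3  1 13  2  2  2  0  9  0  0  5  3  5  0 38 46 42
 38]
312 296 347 [32 34 32 31  1 10 17 14 16 11 15 12 11 19 14 20 19 16 20 19  9 48 42 42
 48]
284
[-8.6   8.44] -27.9
290
[-8.66  8.51] -25.6
296
[-8.72  8.57] -23.3
302
[-8.79  8.64] -20.9
308
[-8.85  8.71] -18.5
[581.54947408  36.24754552 110.03497418] [581.5045  35.6921 110.    ] [ 0.25255474  0.92591435 -2.27806785] [ 0.11260757 -0.08626333 -0.02963114] 12.2333
```

View pics/z3.png

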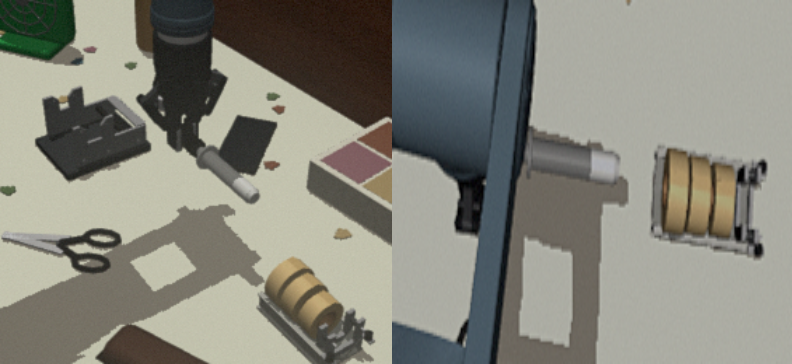

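The side view shows the spindle held out of the dispenser, with its barrel at about (326–362, 190–220). The top view shows it pointing along the tray. To get the pitch, I'll cast the side-view barrel midline onto the vertical plane through the tool.

Run:
```python
from h import *
import pickle
T=sensors.read_state()["eef_pos"]; dt=np.array([-0.0815,-0.9967,0]); dt/=np.linalg.norm(dt); n=np.array([-dt[1],dt[0],0])
c=pickle.load(open("side1.pkl","rb")); K=c["intrinsics"]; Rm=rot(c["orientation"]); o=c["origin"]
def rp(u,v): return np.array([(u-K[0,2])/K[0,0],-(v-K[1,2])/K[1,1],-1])@Rm.T
def pj(P): p=(P-o)@Rm; return np.array([K[0,2]-K[0,0]*p[0]/p[2],K[1,2]+K[1,1]*p[1]/p[2]])
hsv=cv2.cvtColor(c["image"],cv2.COLOR_RGB2HSV).astype(int); 
A=T+[0,0,18]+5*dt   # nominal grip centre
a,b=pj(A+70*dt),pj(A+150*dt); t=(b-a)/np.linalg.norm(b-a); m=np.array([-t[1],t[0]]); print(a,b)
pts=[]
im=c["image"].astype(np.float32)
for k in np.arange(0,np.linalg.norm(b-a),1):
    q=a+t*k; off=np.arange(-16,16.01,.25); xy=(q+off[:,None]*m).astype(np.float32)
    v=cv2.remap(im,xy[:,0][None],xy[:,1][None],cv2.INTER_LINEAR)[0]; g=np.abs(np.gradient(cv2.GaussianBlur(v,(1,5),0),axis=0)).sum(1)
    i=np.argmax(np.where(off<0,g,0)); j=np.argmax(np.where(off>0,g,0)); mid=(off[i]+off[j])/2
    u=q+mid*m; r=rp(*u); P=o+r*(((T-o)@n)/(r@n)); pts.append([(P-A)@dt,P[2]-A[2],off[j]-off[i]])
pts=np.array(pts); print(pts[::5].round(2))
ok=abs(pts[:,2]-np.median(pts[:,2]))<1; f=np.polyfit(pts[ok,0],pts[ok,1],1); print("slope",f,"z at 60,150",np.polyval(f,[60,150]),ok.sum())
# along: tip
e=[]
```

```text
[332.06032132 195.47728073] [357.98487626 218.15885701]
[[ 69.24  -1.12  12.25]
 [ 81.6   -0.74  12.  ]
 [ 94.02  -0.    12.  ]
 [105.78   0.    12.  ]
 [118.74   2.17  14.  ]
 [132.14   5.36  16.25]
 [138.79  -2.15  11.  ]]
slope [ 0.01354263 -1.56924646] z at 60,150 [-0.75668879  0.46214772] 21
```

```bash
cat >> h.py <<'E'
dt=np.array([-0.0815,-0.9967,0]); dt/=np.linalg.norm(dt); nt=np.array([-dt[1],dt[0],0]); O=np.array([560.07,-226.44,0]); qt=quat(dt,0,-1)
def at(s,z,lat=0): return O+s*dt+lat*nt+np.array([0,0,z])
def rep(f0,tag=""):
    s=sensors.read_state(); f=s["force"]-f0; p=s["eef_pos"]-O
    print(tag,"s %.1f lat %.2f z %.2f | along %.2f lat %.2f up %.2f | t %.1f"%(p@dt,p@nt,p[2],f@dt,f@nt,f[2],s["time"]),s["torque"].round(2)); return f
E
python3 - <<'E'
from h import *
env.movel(at(-263,24.6),qt,rate=100); env.movel(at(-205,24.6),rate=80); env.sleep(.3)
f0=sensors.read_state()["force"]; np.save("f0.npy",f0); rep(f0,"start")
for s in np.arange(-193,-80,12):
    hit=env.movel(at(s,24.6),rate=30,threshold=5); rep(f0,str(hit))
    if hit: break
save(capture("side"),"side2"); a=cv2.imread("pics/side2.png"); cv2.imwrite("pics/z4.png",cv2.resize(a[200:360,300:500],None,fx=3.5,fy=3.5,interpolation=cv2.INTER_CUBIC))
E
```

```text
start s -205.4 lat -0.04 z 24.59 | along 0.00 lat 0.00 up 0.00 | t 14.5 [ 0.11  0.02 -0.02]
False s -192.7 lat -0.00 z 24.59 | along 0.18 lat -0.66 up 0.74 | t 15.1 [ 0.18 -0.05  0.01]
False s -180.7 lat 0.08 z 24.68 | along -0.27 lat 0.25 up 1.28 | t 15.6 [ 0.08 -0.05  0.02]
False s -168.7 lat 0.04 z 24.63 | along -0.22 lat -0.18 up 1.25 | t 16.2 [-0.04 -0.01  0.05]
False s -156.7 lat 0.06 z 24.63 | along -0.42 lat -0.78 up 0.56 | t 16.7 [-0.02 -0.03  0.03]
False s -144.7 lat 0.03 z 24.62 | along 0.91 lat 0.15 up 1.16 | t 17.3 [-0.04  0.01  0.02]
False s -132.7 lat 0.01 z 24.60 | along -0.63 lat -0.35 up 1.79 | t 17.8 [-0.01 -0.06  0.01]
False s -120.6 lat 0.08 z 24.64 | along 0.54 lat -0.19 up 1.36 | t 18.4 [-0.02 -0.04  0.05]
False s -108.6 lat 0.04 z 24.61 | along 0.40 lat -0.18 up 1.42 | t 18.9 [-0.06 -0.08  0.03]
False s -96.5 lat 0.05 z 24.61 | along 1.18 lat 0.35 up 1.76 | t 19.5 [-0.11 -0.01  0.02]
False s -84.5 lat 0.11 z 24.63 | along -0.24 lat 0.29 up 2.04 | t 20.0 [-0.08 -0.1   0.05]
```

View pics/z4.png

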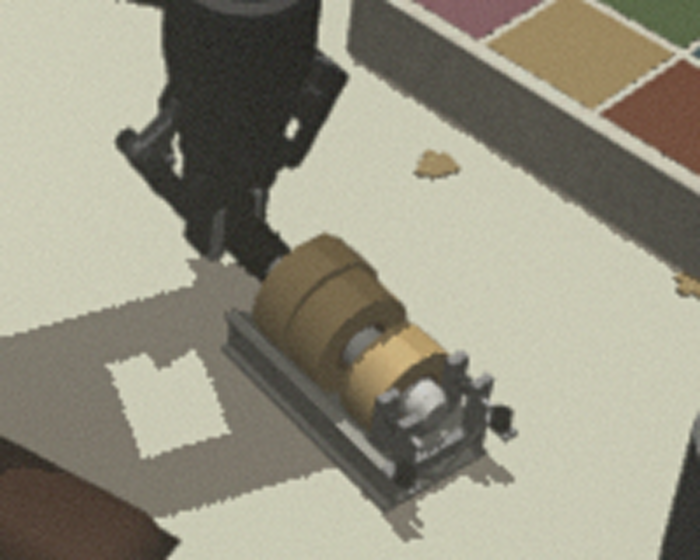

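The side view shows the barrel through all three rolls, with the tip between the prongs, large and medium together, and a gap before the small roll. I'll raise the spindle slightly to unload the barrel, then close the gaps and press.

Run:
```python
from h import *
def avg(n=8):
    F=[];
    for _ in range(n): F.append(sensors.read_state()["force"]); env.sleep(.02)
    return np.mean(F,0)
f0=np.load("f0.npy"); z=25.5
env.movel(at(-84.5,z),rate=20); env.sleep(.2); f1=avg(); print("raised",(f1-f0)@dt,(f1-f0)@nt,(f1-f0)[2])
hit=env.movel(at(-55,z),rate=12,threshold=6); rep(f1,"contact %s"%hit)
s0=(sensors.read_state()["eef_pos"]-O)@dt; print("press start s",s0)
s=s0
for i in range(12):
    F=-(avg(5)-f1)@dt; print("s %.2f F %.2f"%(s,F),end=" | ")
    if abs(F-10)<.8: break
    s+=np.clip((10-F)/12*.7,-.3,.4); env.movel(at(s,z),rate=10)
for _ in range(4): env.sleep(.2); F=avg(4)-f1; print("hold %.2f up %.2f"%(-F@dt,F[2]),end=" ")
rep(f1,"end"); save(capture("side"),"side3"); save(capture("top"),"top3"); np.save("press.npy",[s])
a=cv2.imread("pics/side3.png"); b=cv2.imread("pics/top3.png"); cv2.imwrite("pics/z5.png",np.hstack([cv2.resize(a[200:360,320:460],None,fx=3,fy=3),cv2.resize(b[200:300,370:480],None,fx=3,fy=4.8)]))
```

```text
raised -0.25662285288325043 -0.3273199662481048 -0.27640637183410544
contact True s -69.1 lat -0.52 z 24.85 | along -1.04 lat 1.43 up 2.50 | t 22.0 [ 0.07 -0.28  0.14]
press start s -69.13549629088904
s -69.14 F 0.20 | s -68.74 F 2.60 | s -68.34 F 5.18 | s -68.05 F 5.52 | s -67.79 F 6.21 | s -67.57 F 7.04 | s -67.40 F 7.60 | s -67.26 F 7.92 | s -67.14 F 8.19 | s -67.03 F 8.97 | s -66.97 F 9.27 | hold 8.96 up 1.57 hold 9.07 up 1.96 hold 9.06 up 1.96 hold 9.10 up 2.29 end s -68.6 lat -0.49 z 25.14 | along -8.70 lat -0.12 up 2.04 | t 26.6 [ 1.36 -0.15  0.11]
```

View pics/z5.png

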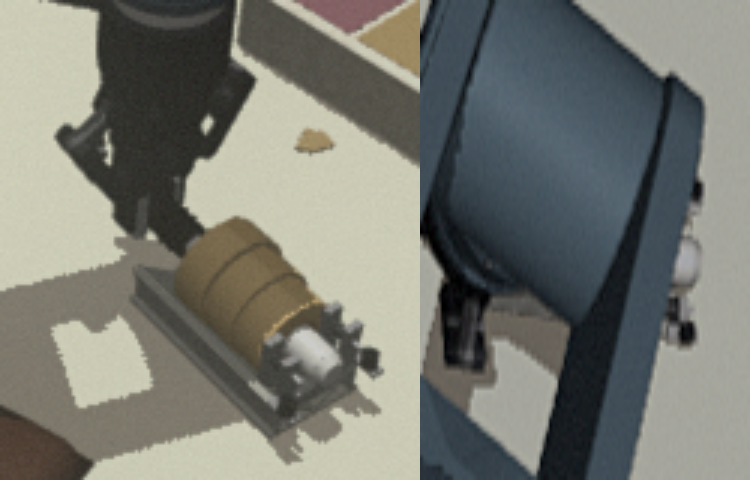

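The views show the stack closed up with no gaps and pressed against the stop at 9 N. I'll bring it to about 10 N, hold briefly, then ease off and lift with the tip raised slightly.

Run:
```python
from h import *
f0=np.load("f0.npy"); s=float(np.load("press.npy")[0]); z=25.5
env.movel(at(s+.3,z),rate=10); env.sleep(.8); rep(f0,"press")
env.movel(at(s-1.3,z),rate=10); env.sleep(.1); rep(f0,"eased")
q3=quat(dt,np.radians(2.5),-1); s-=1.3
env.movel(at(s,z+8),q3,rate=15); rep(f0,"up8")
env.movel(at(s-3.5,z+9),rate=20); rep(f0,"back")
env.movel(at(s-3.5,z+100),rate=70); env.sleep(.3); rep(f0,"up")
save(capture("side"),"side4"); a=cv2.imread("pics/side4.png"); cv2.imwrite("pics/z6.png",cv2.resize(a[130:350,280:480],None,fx=2.7,fy=2.7))
```

```text
press s -68.5 lat -0.49 z 25.13 | along -10.05 lat -0.68 up 1.43 | t 27.8 [ 1.46 -0.2   0.08]
eased s -68.9 lat -0.39 z 25.20 | along -5.95 lat -0.02 up 1.10 | t 28.2 [ 0.99 -0.05  0.12]
up8 s -68.5 lat -0.18 z 33.39 | along -5.95 lat -1.04 up -2.04 | t 28.9 [ 1.42 -0.02 -0.01]
back s -71.0 lat 0.70 z 35.12 | along -0.38 lat 0.03 up -2.62 | t 29.2 [ 0.37 -0.01 -0.03]
up s -71.8 lat -0.10 z 125.28 | along -0.47 lat 0.11 up -0.93 | t 31.0 [ 0.31 -0.02 -0.06]
```

View pics/z6.png

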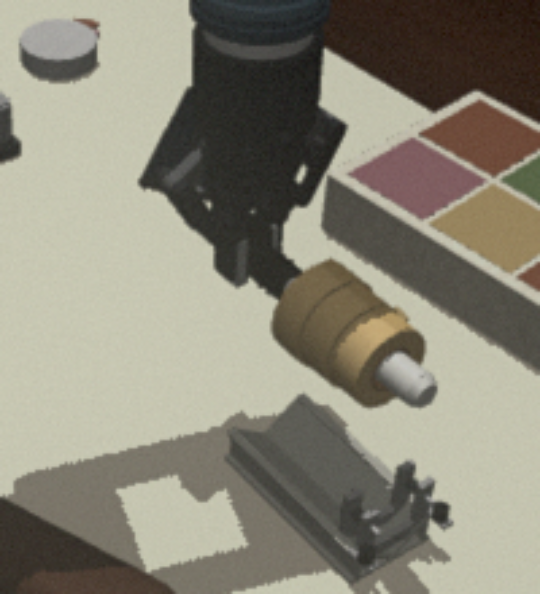

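The lift is good: all three rolls hang tight on the spindle and clear of the tray. I'll check the held pitch from this image numerically, then carry.

```bash
cat >> h.py <<'E'
def pitch(c,A,D,lo,hi,W=10):
    """side view: barrel midline cast onto the vertical plane through A along level D -> rows (along, up, width px)"""
    K=np.array(c["intrinsics"]); Rm=rot(c["orientation"]); o=np.array(c["origin"]); n=np.array([-D[1],D[0],0])
    pj=lambda P:(lambda p:np.array([K[0,2]-K[0,0]*p[0]/p[2],K[1,2]+K[1,1]*p[1]/p[2]]))((P-o)@Rm)
    tl=getattr(pitch,"tilt",0.); V=D*np.cos(tl)+np.array([0,0,np.sin(tl)])
    a,b=pj(A+lo*V),pj(A+hi*V); t=(b-a)/np.linalg.norm(b-a); m=np.array([-t[1],t[0]]); im=np.array(c["image"]).astype(np.float32); out=[]
    for k in np.arange(0,np.linalg.norm(b-a),1):
        q=a+t*k; off=np.arange(-W,W+.01,.25); xy=(q+off[:,None]*m).astype(np.float32)
        v=cv2.remap(im,xy[:,0][None],xy[:,1][None],cv2.INTER_LINEAR)[0]; g=np.abs(np.gradient(cv2.GaussianBlur(v,(1,5),0),axis=0)).sum(1)
        i=np.argmax(np.where(off<-2,g,0)); j=np.argmax(np.where(off>2,g,0)); u=q+(off[i]+off[j])/2*m
        r=np.array([(u[0]-K[0,2])/K[0,0],-(u[1]-K[1,2])/K[1,1],-1])@Rm.T; P=o+r*(((A-o)@n)/(r@n))
        x=(P-A)@D; out.append([x,P[2]-A[2]-x*np.tan(tl),off[j]-off[i]])
    return np.array(out)
E
python3 - <<'E'
from h import *
import pickle
c=pickle.load(open("side4.pkl","rb")); T=sensors.read_state()["eef_pos"]; t=np.radians(2.5); pitch.tilt=t
V=dt*np.cos(t)+np.array([0,0,np.sin(t)]); U=np.array([0,0,1])*np.cos(t)-dt*np.sin(t)
A=T+17.75*U+5*V
print(pitch(c,A,dt,130,158).round(1))
home=np.load("home.npy"); d=np.array([-0.0765,-0.9971,0]); q3=quat(d,t,-1)
env.movel(home+[0,0,95],q3,rate=130); env.sleep(.5)
s=sensors.read_state(); print(s["eef_pos"]-home,s["force"],s["finger_gap"],s["time"])
c=capture("side"); save(c,"side5"); A=s["eef_pos"]+17.75*U+5*V; print(pitch(c,A,d,130,158).round(1))
E
```

```text
[[130.6   1.8  11. ]
 [132.7   2.4  11.5]
 [134.7   3.   11. ]
 [136.3   2.7  11.2]
 [138.5   3.6  10.5]
 [140.    3.   11. ]
 [141.5   2.4  11.5]
 [143.6   3.3  10.8]
 [142.9  -3.   16. ]
 [144.8  -2.7  13.8]
 [147.5  -0.3  15.2]
 [147.6  -4.5  10.8]
 [149.3  -4.5  11.2]
 [152.8   0.   15. ]
 [154.6  -0.   14.5]
 [156.3   0.   14. ]]
[-3.55606772e-03 -1.44325005e-02  9.49955296e+01] [-0.62319364 -0.39792369 -3.34029059] 16.002079938517966 35.5417
[[132.4   2.4   8.5]
 [135.7   2.4   9. ]
 [139.    2.4   8.5]
 [141.8   2.    8.2]
 [146.7   3.6   7.8]
 [149.6   3.2   8. ]
 [153.6   4.    7.5]
 [154.9   2.    8.8]
 [155.7  -0.4  18.2]]
```

Run:
```python
from h import *
home=np.load("home.npy"); d=np.array([-0.0765,-0.9971,0]); n=np.array([.9971,-.0765,0])
def st(tag):
    s=sensors.read_state(); f=s["force"]; e=s["eef_pos"]-home; print(tag,"off",np.array([e@d,e@n,e[2]]).round(2),"F",np.array([f@d,f@n,f[2]]).round(2),s["torque"].round(2),round(s["time"],1))
print(env.movel(home+[0,0,30],rate=60,threshold=5)); st("30")
ql=quat(d,np.radians(-.6),-1)
print(env.movel(home+[0,0,14],ql,rate=25,threshold=5)); st("14")
env.sleep(.2); c=capture("side"); save(c,"side6"); A=sensors.read_state()["eef_pos"]+[0,0,17.75]+5*d; print(pitch(c,A,d,130,158).round(1))
print(env.movel(home+[0,0,.3],rate=20,threshold=4)); st("0")
```

```text
False
30 off [-0.22  0.41 30.6 ] F [-0.22 -0.01 -3.15] [ 0.4  -0.04 -0.04] 36.8
False
14 off [1.000e-02 1.500e-01 1.411e+01] F [-0.6  -0.4  -3.39] [ 0.31 -0.02  0.05] 37.6
[[133.7   3.9   6.5]
 [135.    1.9   8. ]
 [137.3   1.    8.5]
 [140.4   1.    8.5]
 [143.6   1.    8.5]
 [145.8  -0.    9. ]
 [149.8   1.    8.5]
 [155.6   3.8   6.5]
 [156.1   1.    7.5]]
True
0 off [-0.01 -0.17  0.08] F [-1.55  0.22  4.15] [-0.24 -0.08  0.03] 38.6
```

Contact came at home height with both ends bearing. I'll release, retreat and check.

Run:
```python
from h import *
home=np.load("home.npy"); d=np.array([-0.0765,-0.9971,0]); n=np.array([.9971,-.0765,0])
hand.set_gripper(24); env.sleep(.3); hand.set_gripper(50); env.sleep(.2); print(sensors.read_state()["force"])
env.movel(home+[0,0,110],rate=60); env.reach(np.array([542,310,250.]),quat([-0.09,-0.996],0,-1)); env.sleep(.3)
c=capture("wrist"); save(c,"w_end"); save(capture("side"),"side7")
print(sensors.read_state()["time"])
g=cv2.cvtColor(c["image"],cv2.COLOR_RGB2GRAY).astype(int); mid=[];w=[]
for v in range(146,203):
    k=np.flatnonzero(g[v,300:350]<90)+300
    if len(k)>5: P=onplane(c,np.array([k[0]-.5,k[-1]+.5]),np.array([v,v],float),71.); mid.append(P.mean(0)); w.append(np.linalg.norm(P[0]-P[1]))
mid=np.array(mid); f=np.polyfit(mid[:,1],mid[:,0],1); print("slope",f[0],"x at 351.8",np.polyval(f,351.8),"width",np.median(w),"(before .0767, 547.07, 18.0)")
e=130+np.flatnonzero(g[130:160,324]<90)[0]-.5; print("end row",e,"(before 140.5)")
# tip + rolls in wrist view
hsv=cv2.cvtColor(c["image"],cv2.COLOR_RGB2HSV); m=(hsv[...,1]>80)&(hsv[...,0]<30)&(hsv[...,2]>40); m[:200]=0;m[350:]=0;m[:,:270]=0;m[:,:]&=True; m[:,400:]=0
for v in range(225,345,6):
    k=np.flatnonzero(m[v]); 
    if len(k)>5: P=onplane(c,np.array([k[0]-.5,k[-1]+.5]),np.array([v,v],float),60.); print(v,k[0],k[-1],P[:,1].mean().round(1),np.linalg.norm(P[0]-P[1]).round(1))
A=np.array([546.4,342.7,62.]); 
import pickle
print(pitch(pickle.load(open("side7.pkl","rb")),A,d/np.linalg.norm(d),132,158)[:9].round(1))
a,b=pickle.load(open("side0.pkl","rb")),pickle.load(open("side7.pkl","rb")); print("before:",pitch(a,A,d/np.linalg.norm(d),132,158)[:9].round(1))
```

```text
[-0.21630726  0.31597792  1.24825637]
42.575
slope 0.07892101826513252 x at 351.8 546.4343970497064 width 17.88019832155244 (before .0767, 547.07, 18.0)
end row 139.5 (before 140.5)
237 293 358 284.1 61.8
243 293 358 278.2 62.2
249 293 358 272.2 62.5
255 293 357 266.1 61.9
261 294 357 260.0 61.3
267 296 355 253.8 57.9
273 297 355 247.4 57.3
279 297 355 241.0 57.7
285 298 354 234.5 56.1
291 299 352 228.0 53.5
297 300 353 221.2 53.9
303 300 352 214.5 53.3
309 302 349 207.6 48.6
315 314 340 200.5 27.6
[[137.1   5.4   7.2]
 [138.9   3.9   8. ]
 [141.1   3.    8.5]
 [143.8   2.5   8.8]
 [146.5   2.    8.5]
 [151.9   4.4   7.8]
 [147.7  -3.5  12.2]
 [157.2   3.4   8.8]
 [155.8  -1.5  10.2]]
before: [[137.6   5.9   7.5]
 [139.4   4.4   8.2]
 [142.    3.9   8.5]
 [144.3   3.    8.5]
 [147.9   3.4   8.8]
 [152.3   4.9   7.5]
 [156.3   5.9   7.5]
 [157.2   3.4   9.2]
 [151.2  -6.4   8.8]]
```

```bash
python3 -c "
from h import *
print(ticket.job_done())"
```

```text
the job is handed in; nothing more can be done
None
```

The job is handed in: the spindle is back home to within about 1 mm of where it started, with the three rolls together between the cheeks after a 10 N press. It was set down, released and checked by 42.6 s, inside the 72 s limit.

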